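# Load the test nest and hold its tensioner arm back

## Robot

A 6-joint arm with a two-finger parallel gripper is mounted at the origin on a cart in front of the work surface, level with it; the furniture and walls round the work are solid. World frame = base frame: x ahead of the robot, y to its left, z up, the work surface at z = 0. Lengths are in m, angles in rad, forces in N, time in s.
With the tool pointing down it reaches from about 0.35 to 0.95 m from the base axis. Payload 17.4 kg.
Tool frame: the origin (TCP) lies between the finger pads; the fingertips stand 25 mm ahead of it and the grasp point (between the pads) lies 6 mm ahead of it; z points along the fingers, y is the line along which they close (so a half turn about z gives the same grasp; the last joint's range is limited). The gripper opens to 93 mm and grips with 3 to 60 N. Pads are 15 mm wide; open, the fingers measure 128 mm over their backs; the gripper's body (75 mm by 188 mm) begins 65 mm behind the grasp point.
Start: joints at [1.194, 0.116, 1.442, -0, 1.584, -0.038], TCP at [0.224, 0.637, 0.244] pointing down, gripper open.
Joint ranges: [-2.83, 2.83], [-0.83, 2.19], [0.07, 2.5], [-1.14, 4.28], [0.01, 3], [-2.97, 2.97]. Speed limits (rad/s): [1.89, 1.89, 2.22, 3.14, 3.14, 3.14].

## Interface

Orientations are given as [roll, pitch, yaw] about the fixed x, y, z axes, in that order (R = Rz(yaw) Ry(pitch) Rx(roll)).
In Python, from cell import ctrl gives the robot as it stands.
- The arm moves only by the tool jog_arm, never from a script. Its argument "rows" is one flat list of numbers, 6 for each row, row after row: the shift along the tool's x, y, z each as a share of 25 mm, from -1 to 1, then the turn, a rotation vector about the tool's x, y, z each as a share of 5 degrees, from -1 to 1. In form: [tx, ty, tz, wx, wy, wz, tx, ty, tz, wx, wy, wz, ...]. A call has 1 to 12 rows; each row shifts and turns the commanded pose from where the row before left it, along the tool's axes as they then stand; what a row does not reach is not made up. A row lasts 1/12 s, in which the tool goes at most 41.7 mm and 7.16 degrees, less where a joint would pass 70% of its speed; a pose out of reach is approached as far as the arm can. A call with a number of a shift or a turn outside -1 to 1 is refused whole. A call with a gripper value outside its range is refused whole. "fingers" is the opening, from 0 (shut) to 1 (fully open), set as the call begins (left out, the last holds). The fingers move at their own pace and stop on an object; "grip_force" is the grip in N (left out, the last holds). Time passes only in rows, so rows that do not move let the fingers close. It gives the time, the measured TCP pose, the force, the opening and the grip force at its end, in the units of the state.
- ctrl.get_state(): the state, without advancing time (a new reading comes with each control period).
- ctrl.read_camera(name): name is "scene" or "top"; returns a dict with "pixels" (384x512x3 uint8, red, green, blue), "depth" (384x512 float32, m along the optical axis (not along the pixel's ray), 0 where there is no reading), "vfov" (degrees; the focal length in pixels is half the picture's height over the tangent of half this angle, whatever the lens; pixels are square), "cx", "cy" (the principal point, pixels), "rvec" (rotation vector, rad) and "tvec" (3), from world to camera coordinates, as OpenCV has them. Camera axes: x right, y down, z forward; pixel columns grow to the right and rows downward; lengths in m; the calibration is good to about 2 mm. A picture is of the moment at which its call begins.
- ctrl.finish_job(): hands the job in; it is judged then, once.
The state is a dict: "t": time; "joint_positions": joint angles; "qvel": joint speeds; "joint_efforts": joint torques, N m; "eef_pos": TCP position; "eef_rot": TCP orientation; "contact_force": force on the tool from outside, world axes, zero at the start; "ft_torque": the same for the moment, N m; "width": opening from 0.0 (shut) to 1.0 (fully open); "grip_force": force on a finger pad.
Only numpy, scipy, OpenCV 4.12 (cv2) and the standard library are available. Lean on these libraries where they do the work, as an engineer would, in place of code of your own. Each camera call takes 0.05 s, during which the arm holds its last target. There are 200 camera calls.

## Task

Slide the white tray with its green circuit board fully home in the slot of the test nest, with the board still lying in the tray. Then push the nest's sprung yellow tensioner arm by its red knob round behind the tray, past the click of its pawl and on against its spring to about the end of its swing. Finish while the gripper's fingers still hold it there: do not let it go, and leave the other things on the bench where they are.

Things in the scene. Friction and masses are not known exactly. Their poses are not given: they have to be found in the camera images.
- nest: slotted test nest, fixed to the bench: two aluminium rails with grey lips, back stop, blue side plate on its +y side. Origin on the bench top, just where the tray's origin lies when fully home; the tray goes in along nest +x, with the nest's heading. Rails from x=-22 to 56 mm, 52 mm to either side, 16 mm high; stop face at x=56 mm, 22 mm high
- slot_mouth (a point): middle of the slot's mouth on the bench top, at (-22, 0, 0) mm in the nest's frame; axes as the nest's. Slot 79 mm wide, 11 mm high, open below (the tray slides on the bench top), 66 mm between the lips above; black flared lead-ins, 14 mm high, reach out to x=-47 mm, where they stand about 98 mm apart
- tray: white carrier tray 112 x 76 mm (x, y), 6 mm thick, about 0.16 kg, origin at the centre of its underside; goes in +x end first. A pocket with 5 mm rims on its +x part holds the board. An orange upright fin 22 mm long (x), 12 mm thick (y), reaching 50 mm above the underside, stands at x=-42 mm; it stays outside the slot when home
- tray_fin (a point): middle of the upper part of the orange fin, (-42, 0, 40) mm in the tray's frame; axes as the tray's; pinch across y
- board: green circuit board with parts on it, 70 x 50 x 12 mm, about 0.04 kg, loose in the tray's pocket (about 1.5 mm play); origin at the centre of its underside, which lies at (14, 0, 5) mm in the tray's frame
- tensioner_arm (a joint): swing of the yellow arm about the vertical pivot, rad: 0 at rest beside the mouth, growing counterclockwise from above to a stop at 1.0 behind the tray. Direction from pivot = nest heading + pi + 0.082 + this value. Spring: 3 N at the knob at 0, 8.5 N at 1.0. The pawl clicks in at about 0.8; let go beyond that, it springs back to about 0.8; let go before, to 0. Held back means above 0.9
- red_knob (a point): middle of the red upright round knob near the arm's end, 16 mm in diameter, from 32 to 70 mm above the bench, 120 mm from the pivot; this point is 52 mm above the bench
- pivot (a point): the arm's pivot axis, at (-32, 92) mm in the nest's frame, 26 mm above the bench. The arm is 21 to 32 mm above the bench; under it, 75 mm from the pivot, hangs an idler roller of 18 mm diameter that at the stop stands 2 mm behind the tail of a seated tray
- pawl (a joint): brass pawl slider by the arm's hub: 0 when in, about 0.005 m pushed out while the hub's tooth passes, then springs in again
- cutters: bystander: side cutters with red handles, 122 x 40 x 12 mm, lying on the bench
- driver_yellow: bystander: screwdriver with yellow handle, 148 x 16 x 17 mm, lying on the bench
- heatsink: bystander: finned aluminium heatsink, 45 x 60 x 28 mm
- tip_tin: bystander: small round metal tin, 27 mm across, 18 mm high
- fume_hood (a point): middle of the yellow fume hood's lower rim, which hangs over the right part of the bench on a fixed arm, about 0.20 m across at the rim (a somewhat wider ring above); furniture, to be kept clear of by wrist and arm

How it is judged:
On the way, in this order (a step that is already met when the one before it is completed fails the run):
1. the loaded tray is fully home in the slot (x of tray in the frame of nest above -0.007 m and y of tray in the frame of nest between -0.004 and 0.004 m and height (world z) of tray below 0.005 m and angle between the x axis of tray and the x axis of nest, either way round below 0.08 rad), for 0.2 s.
2. the tensioner arm has been pushed past the pawl's click (value of joint tensioner_arm above 0.84 rad), for 0.1 s.
At the end, for the whole second after the job is handed in: The fingers press on the tensioner arm (over 2 N) and hold it beyond 0.9 rad (click at 0.8, stop at 1.0), not touching the tray; the tray lies flat in the slot, within 7 mm of its stop, 4 mm sideways and 0.08 rad; the board lies in its pocket (within 6 mm; 3 mm in height) (all of step 1 and value of joint tensioner_arm above 0.9 rad and contact force between the fingers and tensioner_arm above 2 N and z of board in the frame of tray between 0.003 and 0.009 m and x of board in the frame of tray between 0.008 and 0.02 m and y of board in the frame of tray between -0.006 and 0.006 m and contact force between the fingers and tray below 0.5 N); the arm keeps its last pose, push and grip.
It fails at once if a bystander is moved more than 30 mm (distance of any of cutters, driver_yellow, heatsink, tip_tin from where it was at the start of the episode above 0.03 m).
It also fails if it takes over 64 s, if anything falls off the work surface, if the arm or the gripper's body presses on something with over 40 N, if the wrist force passes 120 N, or if a joint passes its speed limit or range.

## Working session

There is one attempt and no reset: what is moved stays moved. The work goes in short steps, Python scripts to look and compute and a tool call to move; the robot and the scene stay as the last step left them, time stands still between calls to the robot, and variables do not carry over. Pictures are saved under pics/ and viewed, at most 10 in all, crops included, and the job is handed in when it is done.

Besides the shell and the picture viewer there is one more tool, called after "Emit:" as name(argument=value, ...) on one line, values as JSON. jog_arm: Moves the arm, as the interface text tells. Its arguments: {"type":"object","properties":{"rows":{"type":"array","items":{"type":"number"}},"fingers":{"type":"number"},"grip_force":{"type":"number"}},"required":["rows"]}

```bash
mkdir -p pics
cat > h.py <<'E'
import numpy as np, cv2
from cell import ctrl
def grab(n,f):
    c=ctrl.read_camera(n); cv2.imwrite(f'pics/{f}.png',c['pixels'][:,:,::-1]); np.savez(f'pics/{f}.npz',**c); return c
def P(c,u,v,z=None):
    f=192/np.tan(np.radians(float(c['vfov']))/2); R=cv2.Rodrigues(np.array(c['rvec'],float))[0]; t=np.array(c['tvec'],float).ravel()
    r=np.array([(u-c['cx'])/f,(v-c['cy'])/f,1.]); o=-R.T@t; d=R.T@r
    s=float(c['depth'][int(round(v)),int(round(u))]) if z is None else (z-o[2])/d[2]
    return o+s*d
E
python3 - <<'E'
from h import *
for n in('scene','top'):
    c=grab(n,n+'0'); print(n,c['vfov'],c['cx'],c['cy'],c['rvec'],c['tvec'])
a=cv2.imread('pics/scene0.png');b=cv2.imread('pics/top0.png')
cv2.imwrite('pics/s0.png',cv2.resize(a,(800,600)));cv2.imwrite('pics/t0.png',cv2.resize(b,(800,600)))
print(ctrl.get_state())
E
```

```text
scene 51.298648840777524 252.55364865554589 193.3593312248573 [ 2.23025526 -0.80740504  0.35572856] [-0.54269151  0.33091101  1.04669359]
top 43.52133887338662 261.21571918092536 202.63208668899352 [ 2.14810784 -2.19002202  0.14073911] [-0.14182461  0.58436839  1.59929238]
{'t': 0.1, 'joint_positions': array([ 1.19418297e+00,  1.16432658e-01,  1.44219306e+00,  1.24557825e-06,
        1.58397822e+00, -3.78415486e-02]), 'qvel': array([ 8.12033142e-04, -7.31421384e-04, -2.53789509e-03, -9.94283552e-04,
        9.76418651e-04,  2.63909035e-05]), 'joint_efforts': array([ 2.08848804e-03, -7.22894096e+01, -6.23861361e+01,  7.81371212e-02,
        2.28244654e-02, -3.93912683e-05]), 'eef_pos': array([0.22430118, 0.63648311, 0.24298596]), 'eef_rot': array([-3.14058215e+00, -3.95037183e-05,  2.80282084e+00]), 'contact_force': array([ 0.20264416,  0.69618808, -0.17895574]), 'ft_torque': array([0.01257316, 0.02295807, 0.00916932]), 'grip_force': 0.0, 'width': 1.0003311452727912}
```

View pics/s0.png

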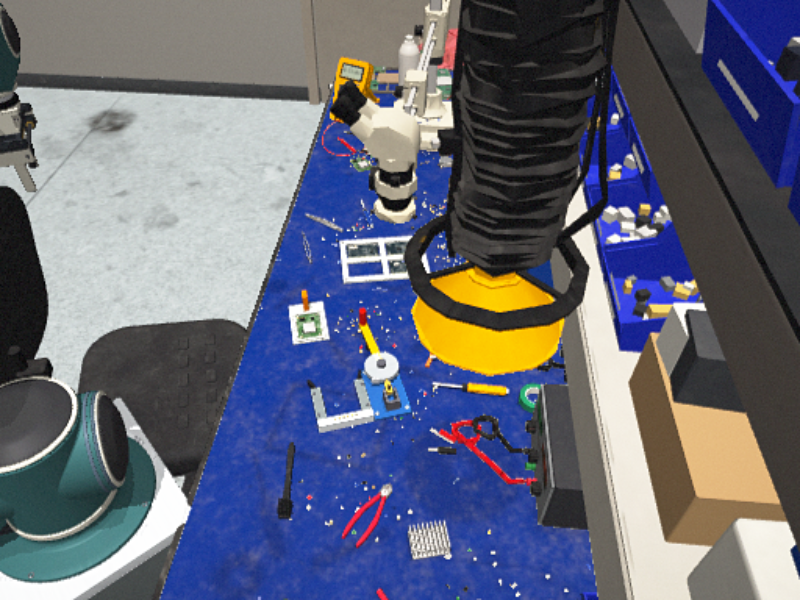

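View pics/t0.png

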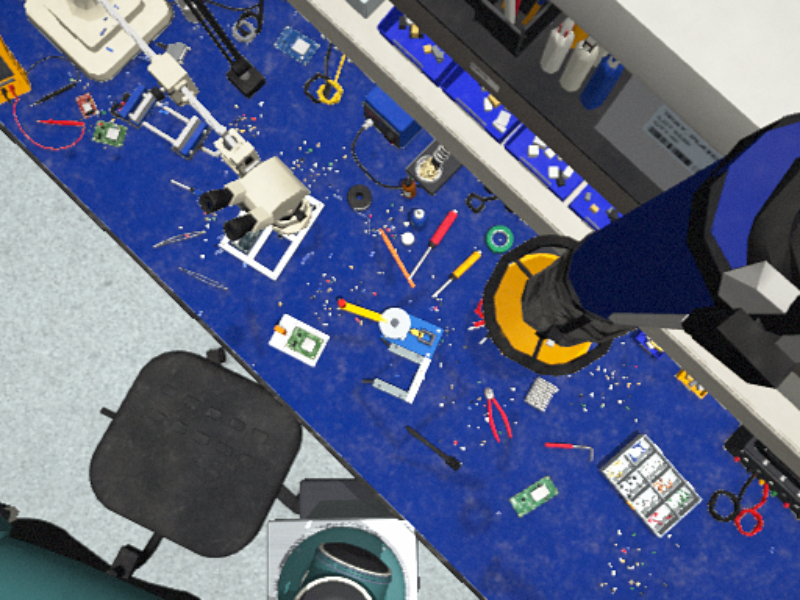

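The views show the tray at about (300,340) and the nest at about (405,350) in the top picture, with the hood at (550,300). I'll enlarge both crops.

Run:
```python
from h import *
a=cv2.imread('pics/top0.png')[185:265,165:290];cv2.imwrite('pics/tc.png',cv2.resize(a,None,fx=6.4,fy=6.4,interpolation=cv2.INTER_CUBIC))
a=cv2.imread('pics/scene0.png')[180:280,180:275];cv2.imwrite('pics/sc.png',cv2.resize(a,None,fx=6,fy=6,interpolation=cv2.INTER_CUBIC))
c=np.load('pics/top0.npz')
for u,v in((300,340),(405,350),(370,390),(396,322),(550,300),(480,300)): print(P(c,u*.64,v*.64))
```

```text
[0.53717664 0.08502691 0.00901248]
[ 0.51002261 -0.14497874  0.01965797]
[ 0.42491527 -0.06685108  0.00454922]
[ 0.56955403 -0.12647126  0.04086788]
[ 0.52895675 -0.33491437  0.65590475]
[ 0.6191126  -0.31395809  0.00508975]
```

View pics/tc.png

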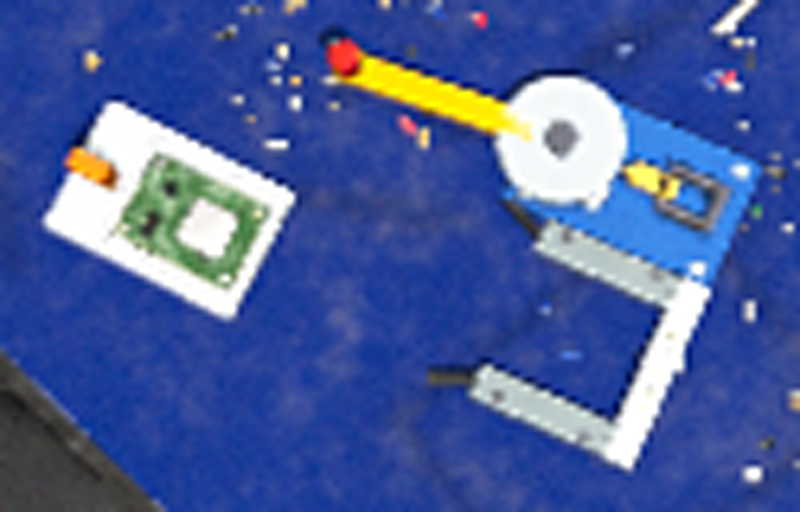

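View pics/sc.png

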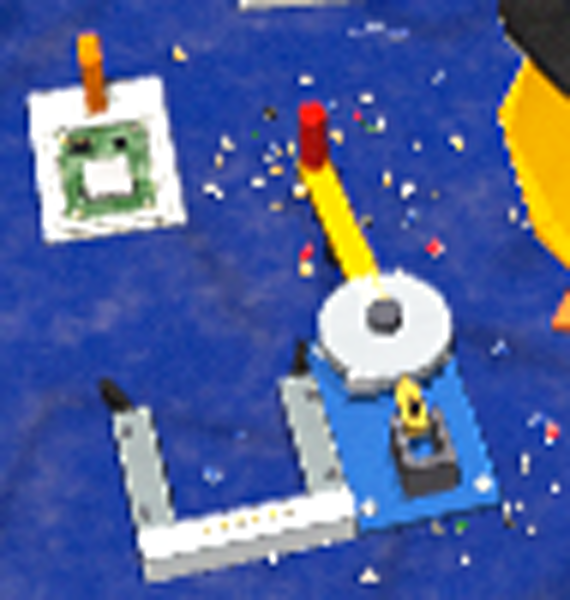

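```bash
cat > fit.py <<'E'
from h import *
from scipy.optimize import least_squares
T=dict(np.load('pics/top0.npz'));S=dict(np.load('pics/scene0.npz'))
def pr(c,p):
    f=192/np.tan(np.radians(float(c['vfov']))/2);K=np.array([[f,0,c['cx']],[0,f,c['cy']],[0,0,1]])
    return cv2.projectPoints(np.array(p,float),np.array(c['rvec'],float),np.array(c['tvec'],float),K,None)[0][:,0]
def fit(tp,sp,x0):
    def W(x,L): L=np.array(L,float)/1000; c,s=np.cos(x[2]),np.sin(x[2]); return np.c_[x[0]+c*L[:,0]-s*L[:,1],x[1]+s*L[:,0]+c*L[:,1],L[:,2]]
    def r(x):
        o=[]
        for c,p,u0,v0,k in((T,tp,165,185,6.4),(S,sp,180,180,6)):
            if not p: continue
            L=[q[:3] for q in p]; uv=np.array([[u0+(q[3]+.5)/k-.5,v0+(q[4]+.5)/k-.5] for q in p])
            o.append(pr(c,W(x,L))-uv)
        return np.concatenate(o).ravel()
    s=least_squares(r,x0,loss='soft_l1'); print(s.x.round(4)); print(r(s.x).reshape(-1,2).round(1).tolist()); return s.x
nt=[(-22,-33,16,487,365),(-22,-52,16,470,393),(-22,33,16,535,243),(-22,52,16,550,222),(56,52,22,690,283),(-151.6,82.2,70,343,54)]
ns=[(-22,-33,16,148,408),(-22,-52,16,115,415),(-22,33,16,282,380),(-22,52,16,310,375),(-151.6,82.2,70,313,108)]
tt=[(-56,-38,6,45,228),(-56,38,6,112,100),(56,38,8,295,195),(56,-38,8,232,320),(-42,0,50,88,163)]
ts=[(-56,-38,6,30,92),(-56,38,6,160,77),(56,38,8,186,220),(56,-38,8,47,241),(-42,0,50,88,38)]
for a,b,x in((nt,ns,[.5,-.14,-1.6]),(tt,ts,[.537,.085,-1.6])):
    fit(a,[],x);fit([],b,x);fit(a,b,x)
E
python3 fit.py
```

```text
[ 0.4726 -0.1138 -2.0132]
[[-0.3, -0.2], [0.0, 0.5], [0.2, 1.2], [0.2, -0.6], [-0.8, -0.9], [0.6, 0.1]]
[ 0.4733 -0.1147 -2.002 ]
[[0.4, -0.2], [-0.4, -0.1], [-0.5, 0.1], [0.9, -0.4], [-0.1, 0.8]]
[ 0.4729 -0.1142 -2.0081]
[[-0.2, -0.2], [0.2, 0.5], [0.3, 1.1], [0.2, -0.7], [-0.8, -1.1], [0.5, 0.2], [0.2, -0.3], [-0.6, -0.2], [-0.7, 0.1], [0.8, -0.3], [-0.0, 0.8]]
[ 0.5383  0.0879 -2.058 ]
[[0.1, -0.3], [-0.1, 0.1], [0.1, -0.2], [-0.3, -0.0], [0.1, 0.6]]
[ 0.5395  0.0871 -2.0653]
[[-0.2, 0.5], [0.1, 0.1], [-0.0, -0.8], [-0.2, -0.9], [0.4, 1.5]]
[ 0.5389  0.0875 -2.0613]
[[0.2, -0.6], [0.1, -0.2], [0.3, -0.4], [-0.2, -0.2], [0.2, 0.3], [-0.5, 0.6], [-0.1, 0.1], [-0.2, -0.8], [-0.4, -0.9], [0.2, 1.6]]
```

Run:
```python
from h import *
c=np.load('pics/top0.npz');s=np.load('pics/scene0.npz')
for u,v in((212,200),(236,226),(275,185),(300,200),(500,300),(545,255),(600,330),(570,365)): print('t',u,v,P(c,u*.64,v*.64).round(3))
for u,v in((345,100),(395,140),(395,190),(420,310),(480,365),(555,340),(415,260),(500,322)): print('s',u,v,P(s,u*.64,v*.64).round(3))
```

```text
t 212 200 [0.732 0.171 0.451]
t 236 226 [0.688 0.132 0.451]
t 275 185 [0.77  0.076 0.402]
t 300 200 [0.76  0.041 0.34 ]
t 500 300 [ 0.564 -0.302  0.409]
t 545 255 [ 0.643 -0.385  0.388]
t 600 330 [ 0.473 -0.36   0.806]
t 570 365 [ 0.449 -0.397  0.486]
s 345 100 [0.691 0.125 0.448]
s 395 140 [0.747 0.051 0.381]
s 395 190 [0.75  0.052 0.269]
s 420 310 [ 0.477 -0.321  0.395]
s 480 365 [ 0.476 -0.432  0.385]
s 555 340 [ 0.579 -0.465  0.387]
s 415 260 [ 0.468 -0.317  0.482]
s 500 322 [ 0.473 -0.452  0.479]
```

```bash
cat > plan.py <<'E'
from h import *
import sys
from scipy.spatial.transform import Rotation as Ro
def plan(goals):  # goals: (x,y,z,yaw,n)
    s=ctrl.get_state(); print('t',s['t'].__round__(2),s['eef_pos'].round(4),s['eef_rot'].round(3),'F',s['contact_force'].round(1),'w',round(s['width']*93,1),'gf',round(s['grip_force'],1))
    p=s['eef_pos'];R=Ro.from_euler('xyz',s['eef_rot'])
    for x,y,z,yaw,n in goals:
        G=Ro.from_euler('xyz',[np.pi,0,yaw]);q=np.array([x,y,z]);w=(R.inv()*G).as_rotvec()/n;d=(q-p)/n
        rows=[]
        for i in range(n):
            rows.append(np.r_[R.inv().apply(d)/.025,np.degrees(w)/5]); R=R*Ro.from_rotvec(w)
        p=q;rows=np.round(rows,2)+0.
        assert abs(rows).max()<=1,abs(rows).max()
        print('goal',x,y,z,yaw)
        for r in rows: print(','.join('%g'%v for v in r)+',')
N=np.array([.4729,-.1142]);H=-2.008
def nw(x,y): c,s=np.cos(H),np.sin(H); return N+np.array([c*x-s*y,s*x+c*y])/1000
E
python3 -c "
from plan import *
plan([(.5586,.1248,.14,1.081,24)])"
```

```text
t 0.1 [0.2243 0.6365 0.243 ] [-3.141 -0.     2.803] F [ 0.2  0.7 -0.2] w 93.0 gf 0.0Traceback (most recent call last):
  File "<string>", line 3, in <module>
    plan([(.5586,.1248,.14,1.081,24)])
    ~~~~^^^^^^^^^^^^^^^^^^^^^^^^^^^^^^
  File "plan.py", line 13, in plan
    assert abs(rows).max()<=1,abs(rows).max()
           ^^^^^^^^^^^^^^^^^^
AssertionError: 1.02
```

```bash
python3 -c "
from plan import *
plan([(.5586,.1248,.14,1.081,30)])"
```

```text
t 0.1 [0.2243 0.6365 0.243 ] [-3.141 -0.     2.803] F [ 0.2  0.7 -0.2] w 93.0 gf 0.0
goal 0.5586 0.1248 0.14 1.081
-0.65,-0.5,0.14,0,0,0.66,
-0.67,-0.46,0.14,0,0,0.66,
-0.7,-0.42,0.14,0,0,0.66,
-0.72,-0.38,0.14,0,0,0.66,
-0.74,-0.33,0.14,0,0,0.66,
-0.76,-0.29,0.14,0,0,0.66,
-0.78,-0.25,0.14,0,0,0.66,
-0.79,-0.2,0.14,0,0,0.66,
-0.8,-0.16,0.14,0,0,0.66,
-0.81,-0.11,0.14,0,0,0.66,
-0.81,-0.06,0.14,0,0,0.66,
-0.81,-0.02,0.14,0,0,0.66,
-0.81,0.03,0.14,0,0,0.66,
-0.81,0.08,0.14,0,0,0.66,
-0.81,0.12,0.14,0,0,0.66,
-0.8,0.17,0.14,0,0,0.66,
-0.79,0.21,0.14,0,0,0.66,
-0.77,0.26,0.14,0,0,0.66,
-0.76,0.3,0.14,0,0,0.66,
-0.74,0.35,0.14,0,0,0.66,
-0.72,0.39,0.14,0,0,0.66,
-0.69,0.43,0.14,0,0,0.66,
-0.67,0.47,0.14,0,0,0.66,
-0.64,0.5,0.14,0,0,0.66,
-0.61,0.54,0.14,0,0,0.66,
-0.58,0.57,0.14,0,0,0.66,
-0.54,0.61,0.14,0,0,0.66,
-0.51,0.64,0.14,0,0,0.66,
-0.47,0.66,0.14,0,0,0.66,
-0.43,0.69,0.14,0,0,0.66,
```

Emit:
jog_arm(rows=[-0.65,-0.5,0.14,0,0,0.66,-0.67,-0.46,0.14,0,0,0.66,-0.7,-0.42,0.14,0,0,0.66,-0.72,-0.38,0.14,0,0,0.66,-0.74,-0.33,0.14,0,0,0.66,-0.76,-0.29,0.14,0,0,0.66,-0.78,-0.25,0.14,0,0,0.66,-0.79,-0.2,0.14,0,0,0.66,-0.8,-0.16,0.14,0,0,0.66,-0.81,-0.11,0.14,0,0,0.66], fingers=0.6)

```text
t: 0.93
eef_pos: [0.3359, 0.4648, 0.2082]
eef_rot: [-3.141, 0.0, 2.224]
contact_force: [0.6, 0.4, -0.6]
width: 0.602
grip_force: 0.0
```

Emit:
jog_arm(rows=[-0.81,-0.06,0.14,0,0,0.66,-0.81,-0.02,0.14,0,0,0.66,-0.81,0.03,0.14,0,0,0.66,-0.81,0.08,0.14,0,0,0.66,-0.81,0.12,0.14,0,0,0.66,-0.8,0.17,0.14,0,0,0.66,-0.79,0.21,0.14,0,0,0.66,-0.77,0.26,0.14,0,0,0.66,-0.76,0.3,0.14,0,0,0.66,-0.74,0.35,0.14,0,0,0.66])

```text
t: 1.77
eef_pos: [0.4469, 0.294, 0.1732]
eef_rot: [-3.141, 0.0, 1.648]
contact_force: [0.6, 0.5, 0.0]
width: 0.597
grip_force: 0.0
```

Emit:
jog_arm(rows=[-0.72,0.39,0.14,0,0,0.66,-0.69,0.43,0.14,0,0,0.66,-0.67,0.47,0.14,0,0,0.66,-0.64,0.5,0.14,0,0,0.66,-0.61,0.54,0.14,0,0,0.66,-0.58,0.57,0.14,0,0,0.66,-0.54,0.61,0.14,0,0,0.66,-0.51,0.64,0.14,0,0,0.66,-0.47,0.66,0.14,0,0,0.66,-0.43,0.69,0.14,0,0,0.66,0,0,0,0,0,0])

```text
t: 2.68
eef_pos: [0.5582, 0.1217, 0.1375]
eef_rot: [-3.141, 0.001, 1.07]
contact_force: [0.3, -0.5, 0.1]
width: 0.599
grip_force: 0.0
```

```bash
python3 -c "
from plan import *
plan([(.5586,.1248,.047,1.081,6)])"
```

```text
t 2.68 [0.5582 0.1217 0.1375] [-3.141e+00  1.000e-03  1.070e+00] F [ 0.3 -0.5  0.1] w 55.7 gf 0.0
goal 0.5586 0.1248 0.047 1.081
0.02,-0.01,0.6,0,0,-0.02,
0.02,-0.01,0.6,0,0,-0.02,
0.02,-0.01,0.6,0,0,-0.02,
0.02,-0.01,0.6,0,0,-0.02,
0.02,-0.01,0.6,0,0,-0.02,
0.02,-0.01,0.6,0,0,-0.02,
```

Emit:
jog_arm(rows=[0.02,-0.01,0.6,0,0,-0.02,0.02,-0.01,0.6,0,0,-0.02,0.02,-0.01,0.6,0,0,-0.02,0.02,-0.01,0.6,0,0,-0.02,0.02,-0.01,0.6,0,0,-0.02,0.02,-0.01,0.6,0,0,-0.02,0,0,0,0,0,0])

```text
t: 3.27
eef_pos: [0.5557, 0.1276, 0.0456]
eef_rot: [-3.138, 0.003, 1.087]
contact_force: [-1.3, -0.3, -1.1]
width: 0.601
grip_force: 0.0
```

Emit:
jog_arm(rows=[0,0,0,0,0,0,0,0,0,0,0,0,0,0,0,0,0,0,0,0,0,0,0,0,0,0,0,0,0,0,0,0,0,0,0,0,0,0,0,0,0,0], fingers=0, grip_force=20)

```text
t: 3.85
eef_pos: [0.5576, 0.1274, 0.049]
eef_rot: [3.141, -0.0, 1.085]
contact_force: [2.2, -0.9, 0.0]
width: 0.144
grip_force: 0.8
```

```bash
python3 -c "
from plan import *
plan([])
c=grab('top','top1')
a=cv2.imread('pics/top1.png')[165:285,145:295];cv2.imwrite('pics/t1c.png',cv2.resize(a,None,fx=5,fy=5,interpolation=2))"
```

```text
t 3.85 [0.5576 0.1274 0.049 ] [ 3.141 -0.     1.085] F [ 2.2 -0.9  0. ] w 13.3 gf 0.8
```

View pics/t1c.png

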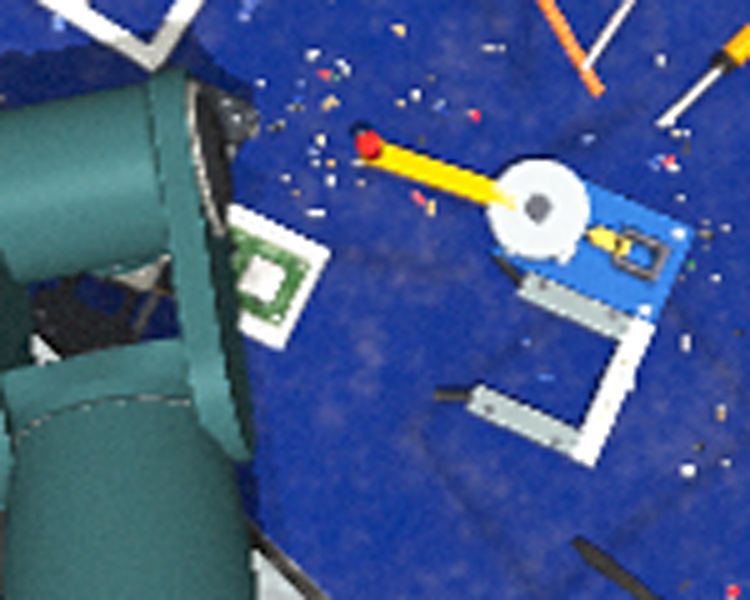

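The tray front shows at (330,255)/(280,345), undisturbed, with the gripper at the fin. Letting the grip settle.

Emit:
jog_arm(rows=[0,0,0,0,0,0,0,0,0,0,0,0,0,0,0,0,0,0,0,0,0,0,0,0,0,0,0,0,0,0])

```text
t: 4.32
eef_pos: [0.5577, 0.1274, 0.049]
eef_rot: [3.141, -0.0, 1.085]
contact_force: [1.1, -2.2, 5.3]
width: 0.128
grip_force: 19.9
```

```bash
python3 -c "
from plan import *
c=grab('scene','scene1');c=grab('top','top2')
a=cv2.imread('pics/scene1.png')[170:280,175:285];cv2.imwrite('pics/s1c.png',cv2.resize(a,None,fx=5.4,fy=5.4,interpolation=2))
plan([])"
```

```text
t 4.42 [0.5577 0.1274 0.0489] [ 3.141 -0.     1.085] F [ 1.9 -0.5  4.8] w 12.2 gf 19.9
```

View pics/s1c.png

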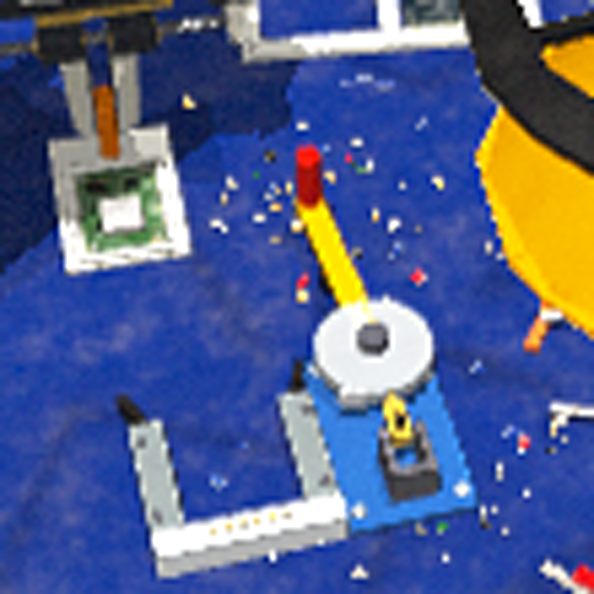

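Fingers hold the fin at (105,120); the board is still in the tray. Now align in front of the mouth.

```bash
python3 -c "
from plan import *
a=nw(-158.8,0);b=nw(-68.8,0);c=nw(-42.8,0)
plan([(a[0],a[1],.049,1.134,8),(b[0],b[1],.049,1.134,9)])"
```

```text
t 4.42 [0.5577 0.1274 0.0489] [ 3.141 -0.     1.085] F [ 1.9 -0.5  4.8] w 12.2 gf 19.9
goal 0.5401371620924499 0.029663143416768206 0.049 1.134
-0.47,0.15,0,0,0,-0.07,
-0.47,0.15,0,0,0,-0.07,
-0.47,0.14,0,0,0,-0.07,
-0.48,0.14,0,0,0,-0.07,
-0.48,0.14,0,0,0,-0.07,
-0.48,0.14,0,0,0,-0.07,
-0.48,0.13,0,0,0,-0.07,
-0.48,0.13,0,0,0,-0.07,
goal 0.5020304581357717 -0.0518713837086042 0.049 1.134
-0.4,0,0,0,0,0,
-0.4,0,0,0,0,0,
-0.4,0,0,0,0,0,
-0.4,0,0,0,0,0,
-0.4,0,0,0,0,0,
-0.4,0,0,0,0,0,
-0.4,0,0,0,0,0,
-0.4,0,0,0,0,0,
-0.4,0,0,0,0,0,
```

Emit:
jog_arm(rows=[-0.3,0.1,0,0,0,-0.07,-0.47,0.15,0,0,0,-0.07,-0.47,0.14,0,0,0,-0.07,-0.48,0.14,0,0,0,-0.07,-0.48,0.14,0,0,0,-0.07,-0.48,0.14,0,0,0,-0.07,-0.48,0.13,0,0,0,-0.07,-0.48,0.13,0,0,0,-0.07,-0.17,0.04,0,0,0,0,0,0,0,0,0,0,0,0,0,0,0,0,0,0,0,0,0,0])

```text
t: 5.42
eef_pos: [0.5398, 0.0288, 0.0489]
eef_rot: [3.141, 0.001, 1.134]
contact_force: [-1.1, -6.9, 8.0]
width: 0.13
grip_force: 19.9
```

```bash
python3 -c "
from plan import *
b=nw(-68.8,0)
plan([(b[0],b[1],.049,1.134,12)])
c=grab('top','top3');s=grab('scene','scene3')
a=cv2.imread('pics/top3.png')[195:265,185:285];a=cv2.resize(a,(800,560),interpolation=2);cv2.imwrite('pics/t3c.png',a)"
```

```text
t 5.42 [0.5398 0.0288 0.0489] [3.141e+00 1.000e-03 1.134e+00] F [-1.1 -6.9  8. ] w 12.1 gf 19.9
goal 0.5020304581357717 -0.0518713837086042 0.049 1.134
-0.3,0,0,0,0,0,
-0.3,0,0,0,0,0,
-0.3,0,0,0,0,0,
-0.3,0,0,0,0,0,
-0.3,0,0,0,0,0,
-0.3,0,0,0,0,0,
-0.3,0,0,0,0,0,
-0.3,0,0,0,0,0,
-0.3,0,0,0,0,0,
-0.3,0,0,0,0,0,
-0.3,0,0,0,0,0,
-0.3,0,0,0,0,0,
```

View pics/t3c.png

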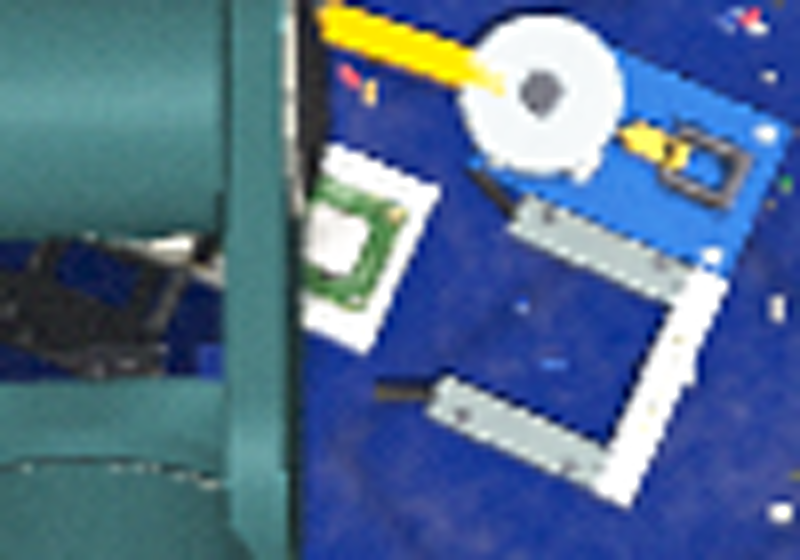

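Tray front corners at (440,188) and (370,352), lip inner corners at about (443,376) and (510,228). Compare their nest-y midpoints.

```bash
python3 -c "
from plan import *
c=dict(np.load('pics/top3.npz'))
for x,y,z in((440,188,.01),(370,352,.01),(443,376,.016),(428,406,.016),(510,228,.016),(524,200,.016)):
    p=P(c,185+x/8-.44,195+y/8-.44,z)[:2]-N; print((np.array([[np.cos(H),np.sin(H)],[-np.sin(H),np.cos(H)]])@p*1000).round(1))
"
```

```text
[-57.9  38.6]
[-56.5 -37.6]
[-23.5 -34.4]
[-24.2 -48.6]
[-23.2  34.7]
[-22.7  48.1]
```

Emit:
jog_arm(rows=[-0.3,0,0,0,0,0,-0.3,0,0,0,0,0,-0.3,0,0,0,0,0,-0.25,0,0,0,0,0,-0.25,0,0,0,0,0,-0.25,0,0,0,0,0,-0.25,0,0,0,0,0,-0.25,0,0,0,0,0,-0.25,0,0,0,0,0,-0.25,0,0,0,0,0])

```text
t: 6.35
eef_pos: [0.5119, -0.0302, 0.0489]
eef_rot: [3.141, -0.001, 1.135]
contact_force: [3.2, 5.4, 5.3]
width: 0.129
grip_force: 20.0
```

```bash
cat >> plan.py <<'E'
def wn(p): return (np.array([[np.cos(H),np.sin(H)],[-np.sin(H),np.cos(H)]])@(np.array(p)[:2]-N)*1000).round(1)
E
python3 -c "
from plan import *
plan([]);s=ctrl.get_state();print(wn(s['eef_pos']),wn(s['contact_force'][:2]/1000+N))"
```

```text
t 6.35 [ 0.5119 -0.0302  0.0489] [ 3.141e+00 -1.000e-03  1.135e+00] F [3.2 5.4 5.3] w 12.0 gf 20.0
[-92.6  -0.2] [-6.2  0.6]
```

Emit:
jog_arm(rows=[-0.25,0,0,0,0,0,-0.25,0,0,0,0,0,-0.25,0,0,0,0,0,-0.25,0,0,0,0,0,-0.25,0,0,0,0,0,-0.2,0,0,0,0,0,-0.1,0,0,0,0,0,-0.1,0,0,0,0,0,-0.08,0,0,0,0,0,0,0,0,0,0,0])

```text
t: 7.18
eef_pos: [0.4936, -0.0695, 0.049]
eef_rot: [3.141, -0.001, 1.134]
contact_force: [-0.5, 1.7, 6.4]
width: 0.128
grip_force: 20.0
```

```bash
python3 -c "
from plan import *
plan([]);s=ctrl.get_state();print(wn(s['eef_pos']),wn(s['contact_force'][:2]/1000+N))"
```

```text
t 7.18 [ 0.4936 -0.0695  0.049 ] [ 3.141e+00 -1.000e-03  1.134e+00] F [-0.5  1.7  6.4] w 11.9 gf 20.0
[-49.2  -0.2] [-1.4 -1.2]
```

Creep on until the stop gives a force.

Emit:
jog_arm(rows=[-0.08,0,0,0,0,0,-0.08,0,0,0,0,0,-0.04,0,0,0,0,0,0,0,0,0,0,0])

```text
t: 7.52
eef_pos: [0.4917, -0.0738, 0.0489]
eef_rot: [3.141, -0.001, 1.134]
contact_force: [3.0, 4.9, 4.2]
width: 0.127
grip_force: 20.0
```

Emit:
jog_arm(rows=[-0.04,0,0,0,0,0,0,0,0,0,0,0])

```text
t: 7.68
eef_pos: [0.4918, -0.0742, 0.0492]
eef_rot: [3.14, -0.003, 1.134]
contact_force: [8.8, 10.8, 4.3]
width: 0.128
grip_force: 20.0
```

Emit:
jog_arm(rows=[0.03,0,0,0,0,0,0,0,0,0,0,0,0,0,0,0,0,0])

```text
t: 7.93
eef_pos: [0.4917, -0.0739, 0.049]
eef_rot: [3.141, -0.002, 1.135]
contact_force: [5.6, 5.1, 4.6]
width: 0.126
grip_force: 20.0
```

Emit:
jog_arm(rows=[0,0,0,0,0,0,0,0,0,0,0,0,0,0,0,0,0,0,0,0,0,0,0,0,0,0,-0.5,0,0,0,0,0,-0.8,0,0,0,0,0,-0.8,0,0,0,0,0,-0.8,0,0,0,0,0,-0.5,0,0,0,0,0,0,0,0,0], fingers=0.5)

```text
t: 8.77
eef_pos: [0.4923, -0.0745, 0.137]
eef_rot: [3.137, -0.001, 1.134]
contact_force: [-0.5, -0.6, 0.1]
width: 0.503
grip_force: 0.0
```

```bash
python3 -c "
from plan import *
k=nw(-151.6,82.2);print(k)
plan([(k[0],k[1],.134,1.216,12)])
c=grab('top','top4');s=grab('scene','scene4')
a=cv2.imread('pics/scene4.png')[180:290,180:275];cv2.imwrite('pics/s4c.png',cv2.resize(a,None,fx=5.4,fy=5.4,interpolation=2))"
```

```text
[ 0.61155683 -0.01166374]
t 8.77 [ 0.4923 -0.0745  0.137 ] [ 3.137e+00 -1.000e-03  1.134e+00] F [-0.5 -0.6  0.1] w 46.8 gf 0.0
goal 0.6115568272170891 -0.011663741700360997 0.134 1.216
0.36,0.27,0.01,0,0,-0.08,
0.36,0.27,0.01,0,0,-0.08,
0.35,0.28,0.01,0,0,-0.08,
0.35,0.28,0.01,0,0,-0.08,
0.35,0.28,0.01,0,0,-0.08,
0.35,0.28,0.01,0,0,-0.08,
0.35,0.29,0.01,0,0,-0.08,
0.34,0.29,0.01,0,0,-0.08,
0.34,0.29,0.01,0,0,-0.08,
0.34,0.29,0.01,0,0,-0.08,
0.34,0.3,0.01,0,0,-0.08,
0.34,0.3,0.01,0,0,-0.08,
```

View pics/s4c.png

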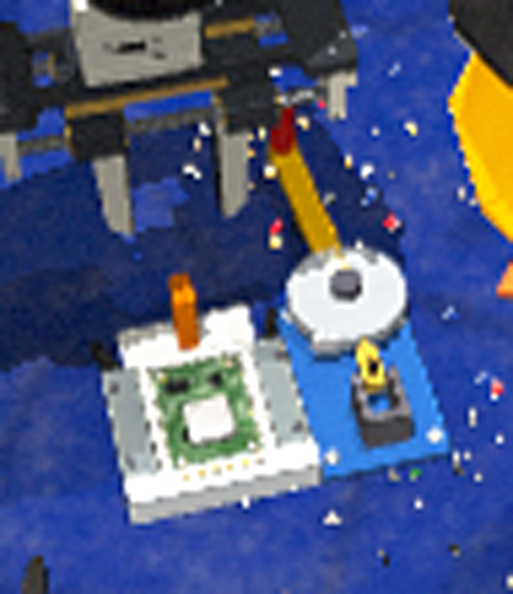

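The tray sits home against the stop, with the board in its pocket, and the knob is at (285,130). Next, above the knob.

Emit:
jog_arm(rows=[0.36,0.27,0,0,0,-0.08,0.36,0.27,0,0,0,-0.08,0.35,0.28,0,0,0,-0.08,0.35,0.28,0,0,0,-0.08,0.35,0.28,0,0,0,-0.08,0.35,0.28,0,0,0,-0.08,0.35,0.29,0,0,0,-0.08,0.34,0.29,0,0,0,-0.08,0.34,0.29,0,0,0,-0.08,0.34,0.29,0,0,0,-0.08,0.34,0.3,0,0,0,-0.08,0.34,0.3,0,0,0,-0.08])

```text
t: 9.87
eef_pos: [0.6116, -0.0107, 0.1336]
eef_rot: [3.142, 0.0, 1.219]
contact_force: [-1.1, -0.2, 0.4]
width: 0.505
grip_force: 0.0
```

Emit:
jog_arm(rows=[0,0,0,0,0,0,0,0,0,0,0,0])

```text
t: 10.03
eef_pos: [0.6109, -0.011, 0.1334]
eef_rot: [-3.141, 0.0, 1.219]
contact_force: [0.0, -0.6, -0.2]
width: 0.502
grip_force: 0.0
```

```bash
python3 -c "
from plan import *
k=nw(-151.6,82.2)
plan([(k[0],k[1],.0625,1.216,5)])"
```

```text
t 10.03 [ 0.6109 -0.011   0.1334] [-3.141  0.     1.219] F [ 0.  -0.6 -0.2] w 46.7 gf 0.0
goal 0.6115568272170891 -0.011663741700360997 0.0625 1.216
0,0.01,0.57,0,0,0.01,
0,0.01,0.57,0,0,0.01,
0,0.01,0.57,0,0,0.01,
0,0.01,0.57,0,0,0.01,
0,0.01,0.57,0,0,0.01,
```

Emit:
jog_arm(rows=[0,0.01,0.57,0,0,0.01,0,0.01,0.57,0,0,0.01,0,0.01,0.57,0,0,0.01,0,0.01,0.57,0,0,0.01,0,0.01,0.57,0,0,0.01,0,0,0,0,0,0,0,0,0,0,0,0])

```text
t: 10.62
eef_pos: [0.6112, -0.0117, 0.0612]
eef_rot: [-3.14, 0.001, 1.214]
contact_force: [0.1, 0.1, 0.5]
width: 0.5
grip_force: 0.0
```

Emit:
jog_arm(rows=[0,0,0,0,0,0,0,0,0,0,0,0,0,0,0,0,0,0,0,0,0,0,0,0,0,0,0,0,0,0,0,0,0,0,0,0,0,0,0,0,0,0,0,0,0,0,0,0], fingers=0, grip_force=30)

```text
t: 11.28
eef_pos: [0.6119, -0.0117, 0.0627]
eef_rot: [3.141, -0.0, 1.214]
contact_force: [-0.1, 1.5, 3.2]
width: 0.166
grip_force: 30.0
```

```bash
cat > arc.py <<'E'
from plan import *
s=ctrl.get_state();print(wn(s['eef_pos']))
import sys
def arc(th):
    a=np.pi+.082+th; return nw(-32+120*np.cos(a),92+120*np.sin(a))
t0,t1,k=map(float,sys.argv[1:]);k=int(k)
plan([(*arc(t),s['eef_pos'][2],1.216+t,1) for t in np.linspace(t0,t1,k+1)[1:]])
E
python3 arc.py 0 .92 23
```

```text
[-151.7   82.5]
t 11.28 [ 0.6119 -0.0117  0.0627] [ 3.141 -0.     1.214] F [-0.1  1.5  3.2] w 15.4 gf 30.0
goal 0.6069966697871803 -0.010075474565542808 0.06270021422827435 1.256
-0.01,-0.21,0,0,0,-0.49,
goal 0.6024046099873045 -0.008679081011346526 0.06270021422827435 1.296
0,-0.19,0,0,0,-0.46,
goal 0.5977603824969804 -0.007467437836995064 0.06270021422827435 1.3359999999999999
0,-0.19,0,0,0,-0.46,
goal 0.5930714170894764 -0.006442483413097444 0.06270021422827435 1.376
0,-0.19,0,0,0,-0.46,
goal 0.5883452151091856 -0.005605857448086504 0.06270021422827435 1.416
0,-0.19,0,0,0,-0.46,
goal 0.5835893374710737 -0.004958898365035616 0.06270021422827435 1.456
0,-0.19,0,0,0,-0.46,
goal 0.5788113925648284 -0.004502641160467086 0.06270021422827435 1.496
0,-0.19,0,0,0,-0.46,
goal 0.5740190240830595 -0.004237815748578538 0.06270021422827435 1.536
0,-0.19,0,0,0,-0.46,
goal 0.5692198987930199 -0.004164845793535904 0.06270021422827435 1.576
0,-0.19,0,0,0,-0.46,
goal 0.5644216942714153 -0.004283848031701204 0.06270021422827435 1.616
0,-0.19,0,0,0,-0.46,
goal 0.5596320866219178 -0.004594632084879091 
[... 486 characters left out ...]
21422827435 1.8559999999999999
0,-0.19,0,0,0,-0.46,
goal 0.5315015636206847 -0.01043757654282558 0.06270021422827435 1.896
0,-0.19,0,0,0,-0.46,
goal 0.5269843720703397 -0.012059892375616957 0.06270021422827435 1.936
0,-0.19,0,0,0,-0.46,
goal 0.5225356691214205 -0.013861550011271762 0.06270021422827435 1.976
0,-0.19,0,0,0,-0.46,
goal 0.5181625717496395 -0.015839667181905992 0.06270021422827435 2.016
0,-0.19,0,0,0,-0.46,
goal 0.513872075977914 -0.017991079322022457 0.06270021422827435 2.056
0,-0.19,0,0,0,-0.46,
goal 0.5096710456842216 -0.020312344631140414 0.06270021422827435 2.096
0,-0.19,0,0,0,-0.46,
goal 0.5055662016208604 -0.022799749579942158 0.06270021422827435 2.136
0,-0.19,0,0,0,-0.46,
```

Emit:
jog_arm(rows=[0,-0.19,0,0,0,-0.46,0,-0.19,0,0,0,-0.46,0,-0.19,0,0,0,-0.46,0,-0.19,0,0,0,-0.46,0,-0.19,0,0,0,-0.46,0,-0.19,0,0,0,-0.46,0,-0.19,0,0,0,-0.46,0,-0.19,0,0,0,-0.46,0,-0.19,0,0,0,-0.46,0,-0.19,0,0,0,-0.46,0,-0.19,0,0,0,-0.46,0,-0.19,0,0,0,-0.46])

```text
t: 12.28
eef_pos: [0.5564, -0.0048, 0.0627]
eef_rot: [3.14, 0.002, 1.697]
contact_force: [7.5, -7.5, -1.3]
width: 0.171
grip_force: 30.0
```

```bash
python3 arc.py .48 .96 12; python3 -c "
from plan import *
d=wn(ctrl.get_state()['eef_pos'])-[-32,92];print(np.hypot(*d),np.arctan2(-d[1],-d[0])-.082)"
```

```text
[-134.5   29.3]
t 12.28 [ 0.5564 -0.0048  0.0627] [3.140e+00 2.000e-03 1.697e+00] F [ 7.5 -7.5 -1.3] w 15.9 gf 30.0
goal 0.5501092853299989 -0.005789250868923013 0.0627400935333771 1.736
-0.01,-0.25,0,0.02,0.02,-0.45,
goal 0.5453913261382222 -0.0066711744645729515 0.0627400935333771 1.7759999999999998
0,-0.19,0,0,0,-0.46,
goal 0.5407124083479702 -0.007741060662212057 0.0627400935333771 1.8159999999999998
0,-0.19,0,0,0,-0.46,
goal 0.5360800172295914 -0.008997197872154361 0.0627400935333771 1.8559999999999999
0,-0.19,0,0,0,-0.46,
goal 0.5315015636206848 -0.010437576542825552 0.0627400935333771 1.896
0,-0.19,0,0,0,-0.46,
goal 0.5269843720703397 -0.012059892375616957 0.0627400935333771 1.936
0,-0.19,0,0,0,-0.46,
goal 0.5225356691214205 -0.013861550011271762 0.0627400935333771 1.976
0,-0.19,0,0,0,-0.46,
goal 0.5181625717496395 -0.015839667181905992 0.0627400935333771 2.016
0,-0.19,0,0,0,-0.46,
goal 0.513872075977914 -0.017991079322022457 0.0627400935333771 2.056
0,-0.19,0,0,0,-0.46,
goal 0.5096710456842216 -0.020312344631140414 0.0627400935333771 2.096
0,-0.19,0,0,0,-0.46,
goal 0.5055662016208604 -0.022799749579942158 0.0627400935333771 2.136
0,-0.19,0,0,0,-0.46,
goal 0.5015641106626783 -0.02544931485112767 0.0627400935333771 2.176
0,-0.19,0,0,0,-0.46,
120.15631485693959 0.4669833788307481
```

Emit:
jog_arm(rows=[0,-0.2,0,0,0,-0.46,0,-0.19,0,0,0,-0.46,0,-0.19,0,0,0,-0.46,0,-0.19,0,0,0,-0.46,0,-0.19,0,0,0,-0.46,0,-0.19,0,0,0,-0.46,0,-0.19,0,0,0,-0.46,0,-0.19,0,0,0,-0.46,0,-0.19,0,0,0,-0.46,0,-0.19,0,0,0,-0.46,0,-0.1,0,0,0,-0.23,0,0,0,0,0,0])

```text
t: 13.28
eef_pos: [0.5094, -0.0206, 0.0628]
eef_rot: [3.14, 0.004, 2.118]
contact_force: [12.5, -8.1, -6.2]
width: 0.166
grip_force: 30.0
```

```bash
cat > ang.py <<'E'
from plan import *
s=ctrl.get_state();d=wn(s['eef_pos'])-[-32,92];print(s['eef_rot'],np.hypot(*d),np.arctan2(-d[1],-d[0])-.082,'Fnest',wn(s['contact_force'][:2]/1000+N))
E
python3 ang.py
```

```text
[3.13951769 0.00359451 2.11788173] 119.88828132891054 0.8836736931289982 Fnest [ 2.  14.8]
```

Emit:
jog_arm(rows=[0,-0.12,0,0,0,-0.28,0,-0.12,0,0,0,-0.28,0,-0.12,0,0,0,-0.28,0,0,0,0,0,0,0,0,0,0,0,0])

```text
t: 13.7
eef_pos: [0.5021, -0.0253, 0.0628]
eef_rot: [3.139, 0.004, 2.19]
contact_force: [14.4, -7.6, -7.5]
width: 0.165
grip_force: 30.0
```

```bash
python3 ang.py; python3 -c "
from plan import *
c=grab('top','top5');s=grab('scene','scene5')
a=cv2.imread('pics/scene5.png')[180:290,180:275];cv2.imwrite('pics/s5c.png',cv2.resize(a,None,fx=5.4,fy=5.4,interpolation=2))"
```

```text
[3.13940268 0.00379488 2.18994018] 119.82925352350318 0.9556759669680096 Fnest [ 0.8 16.3]
```

View pics/s5c.png

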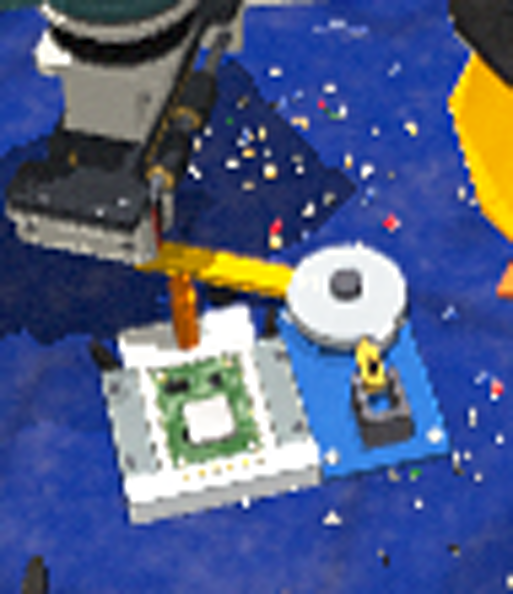

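The arm lies across behind the tray at (215,265), held by the fingers at an angle of about 0.96 rad. The tray and board are undisturbed, so I'm handing in.

```bash
python3 -c "
from cell import ctrl
print(ctrl.finish_job())"
```

```text
the job is handed in; nothing more can be done
None
```

I handed the job in with the tray and board home against the stop and the gripper still holding the tensioner arm at about 0.96 rad, past the click; that angle is worked out from the tool pose, and the hand-in returned no verdict.

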